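Invert the tumbler onto the keyed drying stand

ROBOT

A 7-joint arm with a two-finger parallel gripper is mounted at the origin on the work surface. World frame = base frame: x ahead of the robot, y to its left, z up, the work surface at z = 0. Lengths are in m, angles in rad, forces in N, time in s.
With the tool pointing down it reaches from about 0.35 to 0.9 m from the base axis. Payload 8.1 kg.
Tool frame: the origin (TCP) lies at the very end of the fingers, on their centre line; the grasp point (between the pads) lies 19 mm behind it; z points along the fingers, y is the line along which they close (so a half turn about z gives the same grasp; the last joint's range is limited). The gripper opens to 92 mm and grips with 3 to 60 N. Pads are 19 mm wide; open, the fingers measure 130 mm over their backs; the gripper's body (75 mm by 190 mm) begins 47 mm behind the grasp point.
Start: joints at [-1.276, 0.434, 0.025, 1.573, -0.012, 1.134, -0.075], TCP at [0.242, 0.576, 0.199] pointing down, gripper open.
Joint ranges: [-2.62, 2.62], [-0.44, 2.09], [-1.27, 1.32], [0.08, 2.57], [-1.32, 4.46], [0.12, 2], [-2.74, 2.74]. Speed limits (rad/s): [2.22, 2.22, 3.01, 3.01, 3.14, 3.14, 3.14].

INTERFACE

Orientations are given as a rotation vector (axis times angle).
In Python, from cell import observe, get_image, sign_off, find_in, trace, place_of gives the robot as it stands. The module is installed in compiled form; this text tells all that it offers.
- The arm moves only by the shell command python3 -m handwheel 'ROWS' [OPENING] [FORCE]. ROWS is JSON, a list of rows, each a list of 6 numbers: the shift along the tool's x, y, z each as a share of 0.02 m, from -1 to 1, then the turn, a rotation vector about the tool's x, y, z each as a share of 4 degrees, from -1 to 1. A call has 1 to 8 rows; each row shifts and turns the commanded pose from where the row before left it, along the tool's axes as they then stand; what a row does not reach is not made up. A row lasts 1/12 s, in which the tool goes at most 41.7 mm and 7.16 degrees, less where a joint would pass 70% of its speed; a pose out of reach is approached as far as the arm can. A call with a number of a shift or a turn outside -1 to 1 is refused whole. A call with a gripper value outside its range is refused whole. OPENING is the opening, from 0 (shut) to 1 (fully open), set as the call begins (- or left out, the last holds). The fingers move at their own pace and stop on an object; FORCE is the grip in N (left out, the last holds). Time passes only in rows, so rows that do not move let the fingers close. It gives the time, the measured TCP pose, the force, the opening and the grip force at its end, in the units of the state.
- observe(): the state, without advancing time (a new reading comes with each control period).
- get_image(name): name is "scene" or "top" or "wrist"; returns a dict with "image" (384x512x3 uint8, red, green, blue), "fx", "fy", "cx", "cy" (pixels), "position" and "orientation" of the camera in the world. Camera axes: x right, y down, z forward; pixel columns grow to the right and rows downward; lengths in m; the calibration is good to about 2 mm. A picture is of the moment at which its call begins. There is no depth.
- sign_off(): hands the job in; it is judged then, once.
Trained networks look in the newest picture that a camera, given by its name, has taken for a name from the list of things; names that differ only in an ending like _2 or _b are one class to them, and where a whole thing is asked for, a point or a joint stands for the part that bears it (a point fixed in the world has none). Each returns a list of dicts, best first, with "score" (0 to 1); they miss things now and then, are a little off and sometimes report something else, mostly with a low value. They report only what shows in the picture. A call takes as long as a camera call. They do not tell look-alikes from the thing itself.
- find_in(label, camera): "rect" ([centre column, centre row, width, height] as shares, 0 to 1, of the picture: columns of its width, rows of its height, round what is visible of it).
- trace(label, camera): "region" (384x512 bool, what is visible of it) and "rect" ([centre column, centre row, width, height] as shares, 0 to 1, of the picture: columns of its width, rows of its height, round what is visible of it).
- place_of(label, camera): "point" ([column, row] as shares, 0 to 1, of the picture: columns of its width, rows of its height: a listed point, or the origin of a listed thing).
The state is a dict: "clock": time; "joints": joint angles; "dq": joint speeds; "joint_efforts": joint torques, N m; "position": TCP position; "ee_rot": TCP orientation; "force": force on the tool from outside, world axes, zero at the start; "ft_torque": the same for the moment, N m; "width": opening from 0.0 (shut) to 1.0 (fully open); "gripper_force": force on a finger pad.
Only numpy, scipy, OpenCV 4.12 (cv2) and the standard library are available. Lean on these libraries where they do the work, as an engineer would, in place of code of your own. Each camera call takes 0.05 s, during which the arm holds its last target. There are 200 camera calls.

TASK

Take the metal tumbler that lies on its side on the soap dish, turn it upside down over the tapered post of the drying stand, and seat it fully home: the notches in its rim must drop over the lugs around the post so that the whole rim rests flush on the stand's foot. Leave it standing there, released, and do not disturb the bowl, the compact mirror or the earring rack.

Things in the scene. Friction and masses are not known exactly. Their poses are not given: they have to be found in the camera images.
- tumbler: Loose aluminium tumbler, a straight cylinder 58 mm outside, 52 mm inside, 95 mm tall, 0.1 to 0.2 kg, closed at one end. Origin: centre of the outer face of the closed end; z runs along its axis from the closed end to the mouth. It starts lying on the soap dish's two ribs, mouth roughly towards the robot, axis 41 mm above the table.
- mouth (a point): Centre of the tumbler's mouth, 95 mm from its origin along its z axis, same axes. The rim here (3 mm thick) has three equal notches, each 11 mm wide and 11 mm deep, 120 degrees apart, the first on the tumbler's own +x side.
- stand: Light wooden drying stand, fixed to the table. Origin: centre of the underside of its round foot (110 mm diameter, 15 mm thick), z up. From the foot's middle rises a round post: 49.4 mm diameter for the first 22 mm above the foot, then a cone narrowing to 20 mm diameter at 52 mm above the foot, then straight, with a chamfered tip.
- foot_top (a point): Centre of the flat top of the stand's foot, on the post's axis. Three fixed steel lugs stand on it around the post, 120 degrees apart, 8 mm high, 8 mm wide, reaching out to 37 mm from the axis (past the tumbler's rim). Their angle about the post differs every time and is not told by this or the stand's pose: find it by sight or by touch.
- home (a point): Where the tumbler's closed end is when home: on the post's axis, 110 mm above the stand's origin. With the notches off the lugs the inverted tumbler stands stably on them, 8 mm higher. Turned about the post until notches meet lugs (at most 60 degrees either way, slack about 3 degrees each side) it can drop the 8 mm.
- post_tip (a point): Tip of the drying stand's post, on its axis, 87 mm above the stand's origin.
- dish: White porcelain soap dish, fixed to the table, 115 x 80 mm, rim 9 mm high; origin: centre of its underside. Two ribs, tops 15 mm above the table, run along its x axis at y = -16 and +16 mm (each 6 mm wide) and cradle the tumbler.
- bowl: Red clay bowl of bobby pins, 90 mm diameter, 35 mm high, loose; origin: centre of its underside. Bystander.
- compact: Closed round silver compact mirror, 72 mm diameter, 14 mm thick, loose, lying flat; origin: centre of its underside. Bystander.
- rack: Clear acrylic earring rack, base 70 x 160 mm, 83 mm high, loose; origin: centre of its underside. Bystander.
Things that resemble listed ones, but are neither listed nor needed, are in the scene too. Leave any blue or yellow look-alike of the stand alone. Of the things that look like the tumbler, the larger one is meant.

How it is judged:
By the outcome, as a careful person would: the job done as asked, in the order asked, and still so for the second after the job is handed in, with the robot touching nothing.
It also fails if it takes over 61 s, if anything falls off the work surface, if the arm or the gripper's body presses on something with over 40 N, if the wrist force passes 120 N, or if a joint passes its speed limit or range.

## Working session

There is one attempt and no reset: what is moved stays moved. The work goes in short steps, Python scripts to look and compute and a shell command to move; the robot and the scene stay as the last step left them, time stands still between calls to the robot, and variables do not carry over. Pictures are saved under pics/ and viewed, at most 15 in all, crops included, and the job is handed in when it is done.

```bash
mkdir -p pics; cat > h.py <<'E'
import numpy as np, cv2
from scipy.spatial.transform import Rotation as R
from cell import *
def rot(o):
    o=np.array(o,float)
    return o if o.shape==(3,3) else (R.from_rotvec(o) if o.size==3 else R.from_quat(o)).as_matrix()
def ray(c,u,v):
    d=rot(c["orientation"])@np.array([(u-c["cx"])/c["fx"],(v-c["cy"])/c["fy"],1.]);return np.array(c["position"],float),d
def at_z(c,u,v,z):
    p,d=ray(c,u,v);return p+d*(z-p[2])/d[2]
def proj(c,P):
    q=rot(c["orientation"]).T@(np.array(P,float)-np.array(c["position"]));return np.array([c["fx"]*q[0]/q[2]+c["cx"],c["fy"]*q[1]/q[2]+c["cy"]])
def save(c,n,box=None,s=1):
    im=c["image"][...,::-1]
    if box: im=im[box[1]:box[3],box[0]:box[2]]
    cv2.imwrite("pics/"+n,cv2.resize(im,None,fx=s,fy=s,interpolation=cv2.INTER_CUBIC))
E
python3 - <<'E'
from h import *
o=observe();print({k:np.round(v,3) for k,v in o.items()})
ims=[]
for n in("scene","top"):
    c=get_image(n);print(n,c["fx"],c["cx"],c["cy"],np.round(c["position"],3),np.round(c["orientation"],3))
    save(c,n+"0.png",None,1.5)
    for l in("tumbler","stand","dish","bowl","compact","rack"):
        for r in find_in(l,n): print(l,round(r["score"],2),np.round(np.array(r["rect"])*[512,384,512,384]))
    for l in("mouth","tumbler","post_tip","foot_top","home"):
        for r in place_of(l,n): print(" pt",l,round(r["score"],2),np.round(np.array(r["point"])*[512,384],1))
E
```

```text
{'clock': np.float64(0.0), 'joints': array([-1.276,  0.435,  0.025,  1.574, -0.012,  1.134, -0.075]), 'dq': array([ 0.   ,  0.001, -0.001,  0.001, -0.001,  0.002,  0.001]), 'joint_efforts': array([ 1.0000e-03, -6.6785e+01,  9.8500e-01, -3.1447e+01, -6.1000e-02,
        4.2000e-02,  0.0000e+00]), 'position': array([0.242, 0.576, 0.198]), 'ee_rot': array([-6.210e-01, -3.079e+00,  2.000e-03]), 'force': array([ 0.106, -0.742, -0.25 ]), 'ft_torque': array([0.005, 0.027, 0.02 ]), 'gripper_force': np.float64(0.0), 'width': np.float64(0.997)}
scene 366.3128558871425 261.2174896578072 188.2250473777964 [ 1.173 -0.261  0.692] [-2.025 -1.357  0.589]
tumbler 0.76 [340. 157.  28.  32.]
tumbler 0.7 [297. 176.  25.  29.]
stand 0.97 [193. 209.  42.  39.]
stand 0.84 [240. 168.  37.  41.]
stand 0.75 [121. 206.  44.  38.]
stand 0.69 [341. 154.  27.  32.]
dish 0.6 [337. 168.  38.  31.]
bowl 0.57 [304. 243.  41.  34.]
compact 0.59 [226. 263.  32.  33.]
rack 0.89 [392. 211.  77.  55.]
 pt mouth 0.82 [330.6 140.1]
 pt mouth 0.61 [298.9 184.7]
 pt tumbler 0.86 [346.1 166.2]
 pt tumbler 0.79 [293.8 168.4]
 p
[... 473 characters left out ...]
 27.]
tumbler 0.56 [144. 223.  31.  40.]
stand 0.74 [247. 249.  40.  44.]
stand 0.73 [308. 219.  36.  43.]
stand 0.73 [371. 246.  44.  40.]
dish 0.77 [155. 225.  30.  46.]
bowl 0.81 [228. 139.  33.  30.]
compact 0.66 [293. 148.  31.  24.]
compact 0.6 [141. 142.  74.  34.]
rack 0.64 [140. 142.  74.  33.]
 pt mouth 0.96 [201.2 202.9]
 pt mouth 0.57 [138.2 241.7]
 pt tumbler 0.85 [150.2 205.9]
 pt tumbler 0.67 [193.5 232.3]
 pt post_tip 0.96 [382.5 247. ]
 pt post_tip 0.71 [246.9 253.7]
 pt post_tip 0.67 [314.4 213.9]
 pt foot_top 0.92 [306.8 220.4]
 pt foot_top 0.92 [249.6 248.3]
 pt foot_top 0.62 [373.7 244.9]
 pt home 0.66 [381.9 247.4]
 pt home 0.64 [245.  250.2]
 pt home 0.59 [310.9 216.4]
```

View pics/top0.png

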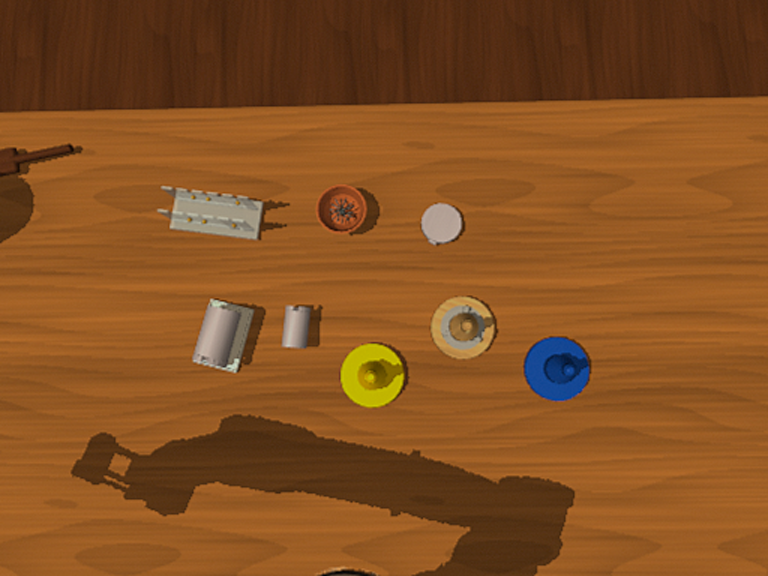

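View pics/scene0.png

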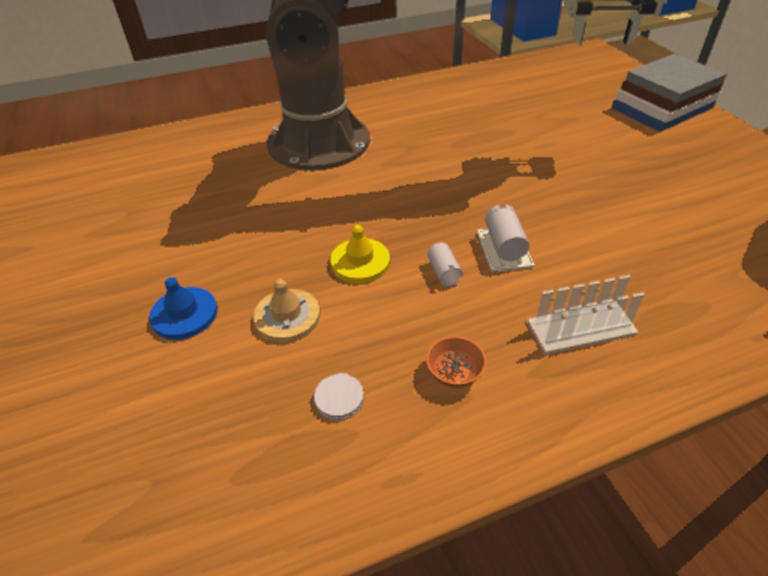

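The top view shows two things that could be the tumbler: a large cylinder on the dish at (147,223) and a smaller one on the table at (197,218). The dish one is meant. There are three stands: wooden (308,219), yellow (247,249) and blue (371,246). I choose the wooden one.

```bash
cat > m.py <<'E'
from h import *
def tri(a,ua,b,ub):
    p,d=ray(a,*ua);q,e=ray(b,*ub);d=d/np.linalg.norm(d);e=e/np.linalg.norm(e)
    s=np.linalg.lstsq(np.c_[d,-e],q-p,rcond=None)[0];A=p+d*s[0];B=q+e*s[1];return (A+B)/2,np.linalg.norm(A-B)
E
python3 - <<'E'
from m import *
s=get_image("scene");t=get_image("top")
for n,a,b in(("tumbler",(346.1,166.2),(150.2,205.9)),("mouth",(330.6,140.1),(138.2,241.7)),("tip",(185.6,189.5),(314.4,213.9)),("foot",(190.1,209.6),(306.8,220.4)),("home",(180.7,183),(310.9,216.4))):
    x,e=tri(s,a,t,b);print(n,x.round(4),round(e,4))
for n,z,p in(("tumbler",.041,(150.2,205.9)),("mouth",.041,(138.2,241.7)),("foot",.015,(306.8,220.4)),("tip",.087,(314.4,213.9)),("bowl",.017,(228,139)),("compact",.014,(293,148)),("rack",.0,(140,142)),("yel",.015,(249.6,248.3)),("blue",.015,(373.7,244.9)),("small",.025,(197,218))):
    print(n,at_z(t,*p,z).round(4))
for l in("tumbler","dish"):
  for r in trace(l,"top"):
    ys,xs=np.where(r["region"]); print(l,round(r["score"],2),len(xs),cv2.minAreaRect(np.c_[xs,ys].astype(np.float32)))
a=t["image"][190:260,110:220,::-1];b=s["image"][125:205,280:370,::-1]
f=lambda i:cv2.resize(i,(390,300),interpolation=cv2.INTER_CUBIC)
c=f(t["image"][190:250,270:348,::-1]);d=f(s["image"][175:235,155:233,::-1])
cv2.imwrite("pics/c1.png",np.vstack([np.hstack([f(a),f(b)]),np.hstack([c,d])]))
E
```

```text
tumbler [0.5659 0.206  0.0342] 0.011
mouth [0.471  0.22   0.0535] 0.0069
tip [ 0.5352 -0.2147  0.0844] 0.0044
foot [ 0.522  -0.2106 -0.0018] 0.0032
home [ 0.527  -0.2128  0.0984] 0.0133
tumbler [0.5632 0.1987 0.041 ]
mouth [0.472  0.2275 0.041 ]
foot [ 0.5217 -0.2068  0.015 ]
tip [ 0.5346 -0.2165  0.087 ]
bowl [ 0.7432 -0.0011  0.017 ]
compact [ 0.7163 -0.1757  0.014 ]
rack [0.7432 0.243  0.    ]
yel [ 0.4512 -0.0561  0.015 ]
blue [ 0.4562 -0.3779  0.015 ]
small [0.5312 0.0801 0.025 ]
tumbler 0.76 434 ((196.484619140625, 217.1230926513672), (16.37258529663086, 27.41167449951172), 7.125016689300537)
dish 0.9 387 ((157.7159881591797, 221.2471923828125), (49.217559814453125, 24.803058624267578), 76.26373291015625)
dish 0.33 896 ((226.5, 139.0), (32.0, 33.0), 90.0)
```

View pics/c1.png

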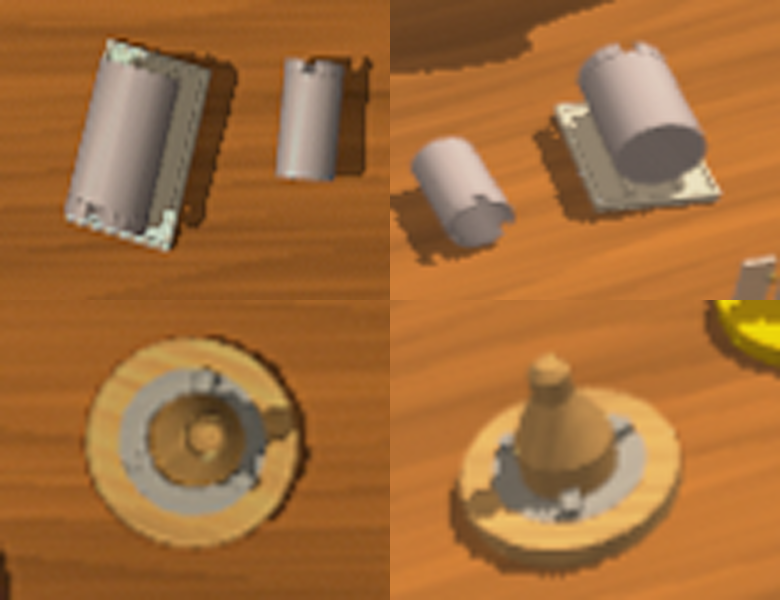

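The crops show the large tumbler on the dish with its closed end towards the scene camera, and a smaller tumbler at left. The wooden stand's lugs are near top-view (311,206), (297,222) and (321,224). The dish tumbler is the right one. Next I move above it.

```bash
for i in 1 2; do python3 -m handwheel '[[-0.97,-0.54,0,0,0,0],[-0.97,-0.54,0,0,0,0],[-0.97,-0.54,0,0,0,0],[-0.97,-0.54,0,0,0,0],[-0.97,-0.54,0,0,0,0],[-0.97,-0.54,0,0,0,0],[-0.97,-0.54,0,0,0,0]]' 1; done
python3 -m handwheel '[[-0.97,-0.54,0,0,0,-0.7],[-0.97,-0.54,0,0,0,-0.7],[-0.5,-0.54,0,0,0,0],[-0.5,-0.54,0,0,0,0],[0,-0.54,0,0,0,0],[0,0,0,0,0,0],[0,0,0,0,0,0]]' 
python3 - <<'E'
from m import *
print(np.round(observe()["joints"],3))
w=get_image("wrist");save(w,"w1.png",None,1.5);print(w["fx"],np.round(w["position"],3),rot(w["orientation"]).round(3))
for l in("tumbler","mouth"):
  for r in place_of(l,"wrist"):
    u=np.array(r["point"])*[512,384];print(l,round(r["score"],2),u.round(1),at_z(w,*u,.041).round(4))
E
```

```text
clock: 1.98
position: [0.3386, 0.453, 0.1993]
ee_rot: [0.621, 3.08, 0.0]
force: [0.3, 0.3, -0.6]
width: 0.996
gripper_force: 0.0
clock: 2.57
position: [0.4345, 0.3307, 0.1994]
ee_rot: [0.621, 3.079, 0.0]
force: [-0.7, 0.3, -0.1]
width: 1.001
gripper_force: 0.0
clock: 3.15
position: [0.4711, 0.2606, 0.1994]
ee_rot: [-0.47, -3.106, -0.001]
force: [0.5, 0.3, -0.6]
width: 1.003
gripper_force: 0.0
[-0.706  0.292  0.131  1.793 -0.044  1.059  0.711]
283.34816068033376 [0.394 0.284 0.384] [[ 0.295  0.912  0.284]
 [ 0.955 -0.282 -0.087]
 [ 0.     0.297 -0.955]]
tumbler 0.82 [137.6 225.8] [0.4938 0.0905 0.041 ]
tumbler 0.69 [233.  252.8] [0.5686 0.1978 0.041 ]
mouth 0.56 [228.1 180.1] [0.4702 0.2243 0.041 ]
```

View pics/w1.png

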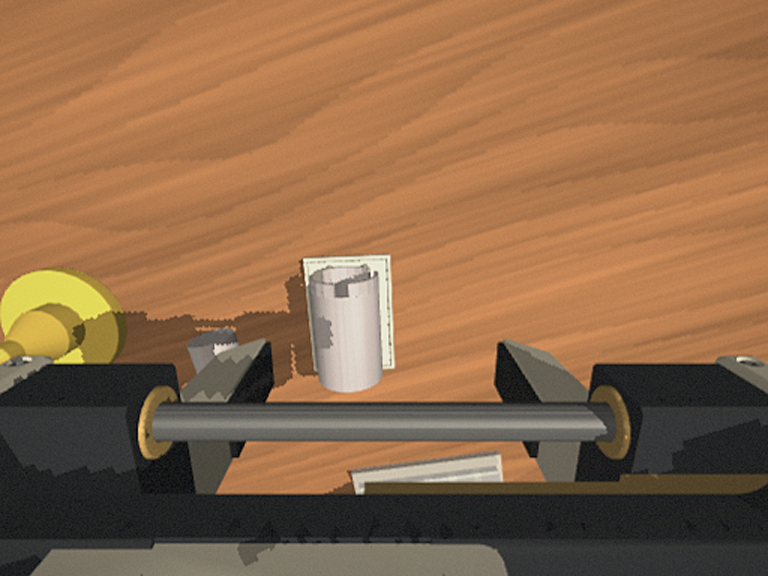

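The wrist view shows the tumbler with its mouth rim at (230,180) and closed end at (233,253). The yellow stand is at far left, and the fingers lie right of the target. Next I refine the axis, and fit the stand's foot and lugs from the top view.

```bash
python3 - <<'E'
from m import *
w=get_image("wrist")
L=[at_z(w,u/1.5,v/1.5,.009) for u,v in((304,257),(313,370),(391,256),(394,368))]
for i in(0,2): d=L[i]-L[i+1];print("dish edge yaw",np.degrees(np.arctan2(d[1],d[0])),L[i].round(3),L[i+1].round(3))
for l,z in(("dish",.009),("tumbler",.041)):
  for cam in("wrist","top"):
    c=get_image(cam)
    for r in trace(l,cam):
      ys,xs=np.where(r["region"]);P=np.array([at_z(c,x,y,z)[:2] for x,y in zip(xs,ys)])
      a=cv2.minAreaRect((P*1000).astype(np.float32));b=cv2.boxPoints(a);e=max([b[1]-b[0],b[2]-b[1]],key=np.linalg.norm)
      print(l,cam,round(r["score"],2),np.round(a[0],1),np.round(a[1],1),"yaw",np.degrees(np.arctan2(e[1],e[0])).round(1))
for cam in("top","scene"):
  c=get_image(cam)
  for r in trace("stand",cam):
    cn=max(cv2.findContours(r["region"].astype(np.uint8),0,1)[0],key=len)
    P=np.array([at_z(c,x,y,.012)[:2] for x,y in cn[:,0]])*1000
    if cam=="scene":continue
    print("stand",cam,round(r["score"],2),cv2.fitEllipse(P.astype(np.float32)))
c=get_image("top");C=np.array([.523,-.207])
for p in((311,206),(297,222.4),(321,224)):
    q=at_z(c,*p,.023)[:2];print("lug",q.round(4))
E
```

```text
dish edge yaw 164.22874421744444 [0.456 0.191 0.009] [0.565 0.16  0.009]
dish edge yaw 164.7550321473475 [0.478 0.266 0.009] [0.586 0.237 0.009]
dish wrist 0.8 [519.4 212.1] [ 79.2 113.8] yaw -15.8
dish top 0.73 [521.4 207.8] [ 77.3 118.6] yaw -10.5
tumbler wrist 0.77 [523.3 210.7] [ 59.4 120.1] yaw -14.1
tumbler wrist 0.75 [499.  91.] [26.6 49.2] yaw -74.6
tumbler top 0.74 [517.3 214.3] [60.1 97.2] yaw -14.6
tumbler top 0.65 [532.7  78.1] [42.9 69.7] yaw -6.2
stand top 0.86 ((455.7216491699219, -369.4371032714844), (107.56157684326172, 110.25942993164062), 167.5057373046875)
stand top 0.67 ((448.2058410644531, -50.292144775390625), (106.75303649902344, 107.97753143310547), 87.54387664794922)
stand top 0.65 ((529.9522094726562, -209.7622528076172), (107.80191040039062, 109.1141586303711), 121.28604888916016)
lug [ 0.5587 -0.2179]
lug [ 0.5165 -0.1802]
lug [ 0.5116 -0.2423]
```

```bash
cat > go.py <<'E'
from m import *
def goal(pos,yaw,lean,flip=False):
    """yaw: heading deg of tool x before lean; lean about tool y deg, flip: half turn about tool z after"""
    y=np.radians(yaw);x=np.array([np.cos(y),np.sin(y),0]);z=np.array([0,0,-1.]);M=np.c_[x,np.cross(z,x),z]@R.from_euler("y",lean,degrees=True).as_matrix()
    if flip: M=M@np.diag([-1,-1,1.])
    o=observe();C=rot(o["ee_rot"]);d=np.array(pos)-o["position"]
    print("joints",np.round(o["joints"],2),"pos",np.round(o["position"],4),"F",np.round(o["force"],1),"w",round(float(o["width"]),3))
    print("shift units now-axes",(C.T@d/.02).round(2),"after-turn axes",(M.T@d/.02).round(2),"turn units",(np.degrees(R.from_matrix(C.T@M).as_rotvec())/4).round(2))
    return M
E
python3 -m handwheel '[[0,0,0,0,0.94,-0.43],[0,0,0,0,0.94,0],[0,0,0,0,0.94,0],[0,0,0,0,0.94,0],[0,0,0,0,0.94,0],[0,0,0,0,0.94,0],[0,0,0,0,0.94,0],[0,0,0,0,0.94,0]]'
python3 -m handwheel '[[0,0,0,0,0.94,0],[0,0,0,0,0.94,0],[0,0,0,0,0.94,0],[0,0,0,0,0.94,0],[0,0,0,0,0,0]]'
python3 -c "
from go import *
goal([.590,.192,.098],164.5,45);goal([.522,.2114,.0276],164.5,45)"
```

```text
clock: 4.67
position: [0.4721, 0.2604, 0.1994]
ee_rot: [-0.352, -2.593, -0.097]
force: [-0.4, 0.4, -0.7]
width: 1.0
gripper_force: 0.0
clock: 5.08
position: [0.4722, 0.2588, 0.1963]
ee_rot: [-0.321, -2.33, -0.131]
force: [-0.8, -1.6, -1.5]
width: 0.999
gripper_force: 0.0
joints [-0.35  0.77  0.07  1.29 -0.44  1.79  1.08] pos [0.4722 0.2588 0.1963] F [-0.8 -1.6 -1.5] w 0.999
shift units now-axes [-8.12 -1.61 -1.23] after-turn axes [-8.12 -1.64 -1.17] turn units [-0.   -0.12 -0.05]
joints [-0.35  0.77  0.07  1.29 -0.44  1.79  1.08] pos [0.4722 0.2588 0.1963] F [-0.8 -1.6 -1.5] w 0.999
shift units now-axes [-8.15 -1.58  3.75] after-turn axes [-8.11 -1.62  3.82] turn units [-0.   -0.12 -0.05]
```

```bash

python3 -m handwheel '[[-0.95,-0.2,-0.15,0,0,0],[-0.95,-0.2,-0.15,0,0,0],[-0.95,-0.2,-0.15,0,0,0],[-0.95,-0.2,-0.15,0,0,0],[-0.95,-0.2,-0.15,0,0,0],[-0.95,-0.2,-0.15,0,0,0],[-0.95,-0.2,-0.15,0,0,0],[-0.95,-0.2,-0.15,0,0,0]]'
python3 -m handwheel '[[-0.5,0,0,0,0,0],[0,0,0,0,0,0],[0,0,0,0,0,0]]'
python3 - <<'E'
from go import *
M=goal([.522,.2114,.0276],164.5,45)
w=get_image("wrist");save(w,"w2.png",None,1.2)
for l in("tumbler","mouth"):
  for r in place_of(l,"wrist"):
    u=np.array(r["point"])*[512,384];print(l,round(r["score"],2),u.round(1),at_z(w,*u,.041).round(4))
E
```

```text
clock: 5.75
position: [0.5837, 0.1966, 0.1083]
ee_rot: [-0.317, -2.339, -0.133]
force: [-0.8, 0.2, 0.7]
width: 1.0
gripper_force: 0.0
clock: 6.0
position: [0.5894, 0.1953, 0.1014]
ee_rot: [-0.317, -2.337, -0.133]
force: [-0.4, 0.6, 0.8]
width: 1.0
gripper_force: 0.0
joints [-0.24  1.03  0.1   0.97 -0.4   1.87  1.17] pos [0.5894 0.1953 0.1014] F [-0.4  0.6  0.8] w 1.0
shift units now-axes [-0.17 -0.13  5.06] after-turn axes [-0.16 -0.12  5.06] turn units [ 0.01 -0.03  0.02]
tumbler 0.91 [131.5 201.5] [0.5126 0.0905 0.041 ]
tumbler 0.67 [253.4 226.6] [0.5691 0.1981 0.041 ]
mouth 0.59 [254.7 140.5] [0.4726 0.2258 0.041 ]
mouth 0.59 [131.3 265.5] [0.5757 0.0861 0.041 ]
```

View pics/w2.png

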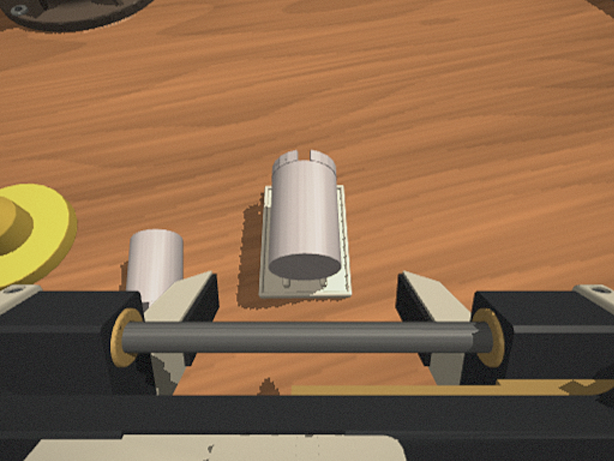

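The wrist view shows the tumbler centred between the fingers, with column ~305 of 614 matching the finger midpoint. One notch is straight up at (305,155), and the smaller look-alike is clear at left. I go in and grip.

```bash

python3 -m handwheel '[[-0.15,-0.1,0.9,0,0,0],[-0.15,0,0.9,0,0,0],[0,0,0.9,0,0,0],[0,0,0.9,0,0,0],[0,0,0.8,0,0,0],[0,0,0.55,0,0,0],[0,0,0,0,0,0],[0,0,0,0,0,0]]'
python3 -m handwheel '[[0,0,0,0,0,0],[0,0,0,0,0,0],[0,0,0,0,0,0],[0,0,0,0,0,0],[0,0,0,0,0,0],[0,0,0,0,0,0],[0,0,0,0,0,0],[0,0,0,0,0,0]]' 0.4 30
python3 -c "
from go import *
goal([.522,.2114,.0276],164.5,45)"
```

```text
clock: 6.82
position: [0.5255, 0.2111, 0.0282]
ee_rot: [-0.316, -2.337, -0.133]
force: [0.1, -0.5, 1.4]
width: 1.004
gripper_force: 0.0
clock: 7.48
position: [0.526, 0.2106, 0.0273]
ee_rot: [-0.317, -2.337, -0.134]
force: [1.0, 1.6, 0.2]
width: 0.613
gripper_force: 30.8
joints [-0.27  1.    0.08  1.24 -0.4   1.64  1.22] pos [0.526  0.2106 0.0273] F [1.  1.6 0.2] w 0.613
shift units now-axes [ 0.15 -0.02  0.13] after-turn axes [ 0.15 -0.02  0.13] turn units [ 0.01 -0.02  0.02]
```

```bash

python3 -m handwheel '[[0.4,0,-0.4,0,0,0],[0.7,0,-0.7,0,0,0],[0.8,0,-0.8,0,0,0],[0.8,0,-0.8,0,0,0],[0.8,0,-0.8,0,0,0],[0.8,0,-0.8,0,0,0],[0.8,0,-0.8,0,0,0],[0.8,0,-0.8,0,0,0]]'
python3 -m handwheel '[[0,0,0,0,0,0.5],[0,0,0,0,0,1],[0,0,0,0,0,1],[0,0,0,0,0,1],[0,0,0,0,0,1],[0,0,0,0,0,1],[0,0,0,0,0,1],[0,0,0,0,0,1]]'
python3 -c "
from go import *
goal([.53,-.21,.2],173,45,True)"
```

```text
clock: 8.15
position: [0.5258, 0.2098, 0.1959]
ee_rot: [-0.317, -2.337, -0.132]
force: [0.4, 0.2, -1.0]
width: 0.608
gripper_force: 30.6
clock: 8.82
position: [0.5258, 0.2099, 0.1948]
ee_rot: [-0.915, -2.173, 0.125]
force: [-0.8, -0.4, -1.0]
width: 0.608
gripper_force: 30.6
joints [-0.35  0.84  0.23  1.16 -0.47  1.9   0.67] pos [0.5258 0.2099 0.1948] F [-0.8 -0.4 -1. ] w 0.608
shift units now-axes [-13.52 -15.48  -4.31] after-turn axes [ 1.77 20.81 -2.14] turn units [-0.55 -1.91 35.92]
```

```bash

for i in 1 2 3 4; do python3 -m handwheel '[[0,0,0,0,0,1],[0,0,0,0,0,1],[0,0,0,0,0,1],[0,0,0,0,0,1],[0,0,0,0,0,1],[0,0,0,0,0,1],[0,0,0,0,0,1],[0,0,0,0,0,1]]' | grep -E "pos|grip"; done
python3 -c "
from go import *
goal([.53,-.21,.22],173,45,True)"
```

```text
position: [0.5258, 0.21, 0.1948]
gripper_force: 30.7
position: [0.5258, 0.2101, 0.1948]
gripper_force: 30.7
position: [0.5258, 0.2102, 0.1947]
gripper_force: 30.7
position: [0.5258, 0.2101, 0.1948]
gripper_force: 30.7
joints [-0.53  0.9   0.64  1.18 -0.66  1.99 -1.37] pos [0.5258 0.2101 0.1948] F [ 0.7  0.1 -1.4] w 0.61
shift units now-axes [-4.54 19.93 -5.02] after-turn axes [ 1.07 20.83 -2.85] turn units [-1.49 -0.25  3.96]
```

```bash

python3 -m handwheel '[[0,0,0,-0.37,-0.06,0.99],[0,0,0,-0.37,-0.06,0.99],[0,0,0,-0.37,-0.06,0.99],[0,0,0,-0.37,-0.06,0.99],[0,0.5,0,0,0,0],[0,0.9,0,0,0,0],[0,0.9,0,0,0,0],[0,0.9,0,0,0,0]]'
python3 -c "
from go import *
goal([.517,-.208,.20],173,45,True)"
```

```text
clock: 12.15
position: [0.5179, 0.145, 0.1944]
ee_rot: [-2.853, 0.168, 1.179]
force: [0.2, 0.4, -1.8]
width: 0.606
gripper_force: 30.7
joints [-0.45  0.87  0.53  1.19 -0.47  1.97 -1.62] pos [0.5179 0.145  0.1944] F [ 0.2  0.4 -1.8] w 0.606
shift units now-axes [ 1.2  17.53 -1.72] after-turn axes [ 1.29 17.53 -1.69] turn units [-0.03 -0.02  0.08]
```

```bash

for i in 1 2; do python3 -m handwheel '[[0.06,0.95,-0.09,0,0,0],[0.06,0.95,-0.09,0,0,0],[0.06,0.95,-0.09,0,0,0],[0.06,0.95,-0.09,0,0,0],[0.06,0.95,-0.09,0,0,0],[0.06,0.95,-0.09,0,0,0],[0.06,0.95,-0.09,0,0,0],[0.06,0.95,-0.09,0,0,0]]' | grep pos; done
python3 -m handwheel '[[0.2,0.9,-0.2,0,0,0],[0.1,0.7,-0.1,0,0,0],[0,0,0,0,0,0],[0,0,0,0,0,0]]'
python3 - <<'E'
from go import *
M=goal([.517,-.208,.20],173,45,True)
s=get_image("scene");t=get_image("top")
for n in("scene","top"):
  for l in("tumbler","mouth","foot_top"):
    for r in place_of(l,n): print(n,l,round(r["score"],2),np.round(np.array(r["point"])*[512,384],1))
f=lambda i:cv2.resize(i,(390,390),interpolation=cv2.INTER_CUBIC)
p=proj(s,[.53,-.21,.1]).astype(int);q=proj(t,[.53,-.21,.1]).astype(int);print(p,q)
cv2.imwrite("pics/c2.png",np.hstack([f(i["image"][y-65:y+65,x-65:x+65,::-1]) for i,(x,y) in((s,p),(t,q))]))
E
```

```text
position: [0.5162, -0.0081, 0.1975]
position: [0.5152, -0.1611, 0.1999]
clock: 13.82
position: [0.5197, -0.1932, 0.1996]
ee_rot: [-2.853, 0.173, 1.179]
force: [0.7, 0.0, -1.2]
width: 0.607
gripper_force: 30.7
joints [-0.03  0.92  0.55  1.09 -0.18  1.99 -1.19] pos [ 0.5197 -0.1932  0.1996] F [ 0.7  0.  -1.2] w 0.607
shift units now-axes [-0.05  0.75  0.01] after-turn axes [-0.05  0.75  0.01] turn units [-0.03 -0.02  0.03]
scene tumbler 0.84 [293.1 167.8]
scene tumbler 0.6 [387.2 217. ]
scene tumbler 0.24 [300.8 246.4]
scene mouth 0.58 [186.2 167.3]
scene mouth 0.56 [300.1 185.1]
scene foot_top 0.93 [121.8 204.7]
scene foot_top 0.87 [190.1 208.1]
scene foot_top 0.67 [239.  171.2]
top tumbler 0.58 [315.2 210.7]
top mouth 0.59 [305.2 213.1]
top mouth 0.5 [200.6 203.9]
top foot_top 0.71 [309.1 215.1]
top foot_top 0.55 [370.3 242.6]
[184 182] [312 215]
```

View pics/c2.png

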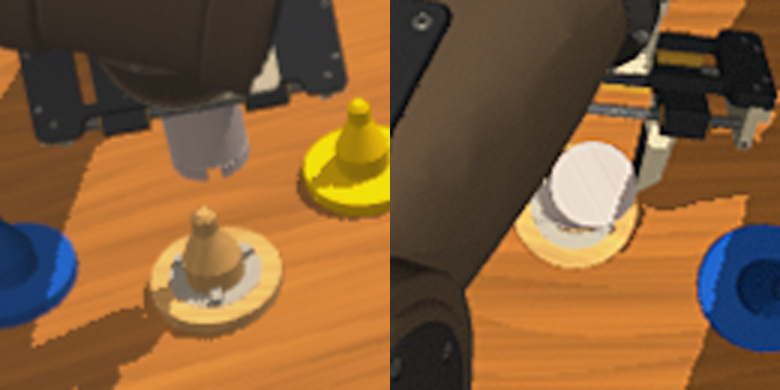

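The crops show the inverted tumbler held above the wooden stand. One notch faces the scene camera at crop (215,175), and a lug at crop (215,295) points the same way. In the top view the closed end is at about (315,211). Next I measure the offset.

```bash
cat > off.py <<'E'
from go import *
def closed():
    """closed-end centre from top camera (Hough circle), at predicted height"""
    o=observe();C=rot(o["ee_rot"]);g=o["position"]-.019*C[:,2];P=g+np.array([0,0,.033])
    t=get_image("top");q=proj(t,P);x,y=q.astype(int);b=24
    im=cv2.resize(cv2.cvtColor(t["image"][y-b:y+b,x-b:x+b],cv2.COLOR_RGB2GRAY),None,fx=6,fy=6,interpolation=cv2.INTER_CUBIC)
    r=.029*t["fx"]/(t["position"][2]-P[2])*6
    c=cv2.HoughCircles(cv2.GaussianBlur(im,(9,9),0),cv2.HOUGH_GRADIENT_ALT,1.5,50,param1=100,param2=.5,minRadius=int(r*.9),maxRadius=int(r*1.1))
    print("pred",P.round(4),q.round(1),"r",r)
    if c is not None:
        for k in c[0][:3]:
            u,v=x-b+(k[0]+.5)/6-.5,y-b+(k[1]+.5)/6-.5;print("circle",round(u,1),round(v,1),round(float(k[2]),1),at_z(t,u,v,P[2]).round(4))
if __name__=="__main__":
    closed();t=get_image("top");print("crop est",at_z(t,315,211.3,.246).round(4))
    s=get_image("scene")
    for r in trace("stand","scene"):
        a=r["region"]; ys,xs=np.where(a)
        if not 170<xs.mean()<210: continue
        k=ys>0; cn=max(cv2.findContours(a.astype(np.uint8),0,1)[0],key=len)[:,0]
        # compare with predicted outline of foot union post for candidate centres
        from scipy.optimize import minimize
        th=np.linspace(0,2*np.pi,73)[:-1]
        def sil(c):
            m=np.zeros((384*4,512*4),np.uint8)
            for zr in [((.0,.055),(.015,.055)),((.015,.0247),(.037,.0247)),((.037,.0247),(.067,.01)),((.067,.01),(.087,.008))]:
                pts=np.array([proj(s,[c[0]+rr*np.cos(h),c[1]+rr*np.sin(h),z])*4+2 for z,rr in zr for h in th])
                cv2.fillConvexPoly(m,cv2.convexHull(pts.astype(np.int32)),1)
            return cv2.resize(m.astype(np.float32),(512,384),interpolation=cv2.INTER_AREA)
        f=lambda c:np.abs(sil(c)-a).sum()
        q=minimize(f,[.53,-.21],method="Nelder-Mead",options=dict(initial_simplex=[[.53,-.21],[.54,-.21],[.53,-.2]],xatol=2e-4));print("stand scene",round(r["score"],2),q.x.round(4),q.fun,a.sum())
E
python3 off.py
```

```text
pred [ 0.5335 -0.1931  0.2463] [314.5 210.3] r 86.68578419558477
circle 313.3 211.1 85.0 [ 0.5319 -0.1907  0.2463]
crop est [ 0.5314 -0.194   0.246 ]
stand scene 0.91 [ 0.5315 -0.2101] 440.25 933
```

```bash
python3 -m handwheel '[[-0.05,0.45,0.05,0,0,0],[-0.05,0.45,0.05,0,0,0],[0,0,0,0,0,0],[0,0,0,0,0,0],[0,0,0,0,0,0]]'
python3 - <<'E'
from off import *
closed();goal([.517,-.208,.1],173,45,True)
s=get_image("scene");g=at_z(s,190.7,175.3,.156)[:2]-[.5325,-.192]
print("notch(before)",np.degrees(np.arctan2(g[1],g[0])),np.linalg.norm(g))
for z in(.017,.02,.023):
  l=at_z(s,190.7,215.3,z)[:2]-[.531,-.21];print("lug",np.degrees(np.arctan2(l[1],l[0])),np.linalg.norm(l))
f=lambda i:cv2.resize(i,(560,560),interpolation=cv2.INTER_CUBIC)
cv2.imwrite("pics/c3.png",f(s["image"][155:235,150:230,::-1]))
E
```

```text
clock: 14.83
position: [0.5149, -0.2098, 0.1997]
ee_rot: [-2.854, 0.171, 1.179]
force: [-1.1, -0.2, -1.1]
width: 0.605
gripper_force: 30.7
pred [ 0.5282 -0.2115  0.2461] [323.8 212.8] r 86.66741461640896
circle 323.1 213.3 84.4 [ 0.5271 -0.21    0.2461]
joints [-0.01  0.92  0.56  1.08 -0.17  1.98 -1.17] pos [ 0.5151 -0.2095  0.1996] F [-0.1  0.  -0.9] w 0.605
shift units now-axes [ 3.58 -0.07  3.47] after-turn axes [ 3.58 -0.09  3.46] turn units [-0.02 -0.02  0.05]
notch(before) -8.262757824125579 0.040492694512992825
lug -13.858199999597717 0.027830681736845945
lug -12.990296747084352 0.03053461153830568
lug -12.263736554588306 0.03324440710977618
```

View pics/c3.png

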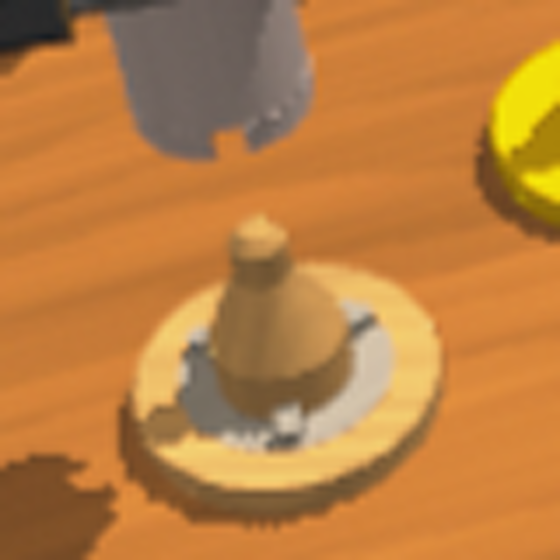

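The crop shows the front notch centred at crop (230,147), and the lugs at (288,425), (362,325) and (198,350). Next I fit both angles.

```bash
python3 - <<'E'
from off import *
from scipy.optimize import least_squares
s=get_image("scene");t=get_image("top");p=lambda u,v:np.array([150+u/7,155+v/7])
obs=[(s,p(288,425)),(s,p(362,325)),(s,p(198,350)),(t,np.array([311,206])),(t,np.array([297,222.4])),(t,np.array([321,224]))]
k0=[0,1,2,0,1,2]
def pr(c,x,k):
    h=np.radians(x[0]+120*k);return proj(c,[x[1]+.031*np.cos(h),x[2]+.031*np.sin(h),.021])
for ks in([0,1,2],):
    k=ks+[0,1,2]
    f=lambda x:np.concatenate([pr(c,x,kk)-o for (c,o),kk in zip(obs,k)])
    for sel in(slice(0,3),slice(0,6)):
        ff=lambda x:np.concatenate([pr(c,x,kk)-o for (c,o),kk in list(zip(obs,k))[sel]])
        q=least_squares(ff,[-8,.5307,-.21]);print(q.x.round(4),q.fun.round(1))
o=p(230,147)
for a in(-20,-15,-10,-5,0): 
    h=np.radians(a);print(a,(proj(s,[.5275+.029*np.cos(h),-.2105+.029*np.sin(h),.1565])-o).round(1))
print("rim edges", [ (proj(s,[.5275+.029*np.cos(h),-.2105+.029*np.sin(h),.151])-[150,155])*7 for h in np.radians([-60,-30,60])])
E
```

```text
[-10.1976   0.5356  -0.2112] [ 0.1  0.8 -1.  -0.4  0.9 -0.5]
[-8.0869  0.5314 -0.2123] [-0.3 -0.3 -2.2 -1.6 -0.1 -1.1 -0.6 -1.2  1.2 -1.3 -2.3 -0.2]
-20 [-4.3 -3.2]
-15 [-3.1 -3.3]
-10 [-2.  -3.4]
-5 [-0.8 -3.6]
0 [ 0.3 -3.9]
rim edges [array([146.51716662, 125.11261911]), array([187.12532029, 137.16223239]), array([302.00332216,  83.23754011])]
```

```bash
python3 -m handwheel '[[0.12,0,-0.12,0,0,0],[0.5,0,0.5,0,0,0],[0.5,0,0.5,0,0,0],[0.5,0,0.5,0,0,0],[0.5,0,0.5,0,0,0],[0.5,0,0.5,0,0,0],[0,0,0,0,0,0],[0,0,0,0,0,0]]'
python3 - <<'E'
from off import *
closed();goal([.517,-.208,.1],173,45,True)
s=get_image("scene");t=get_image("top")
f=lambda i:cv2.resize(i,(390,390),interpolation=cv2.INTER_CUBIC)
cv2.imwrite("pics/c4.png",np.hstack([f(s["image"][145:235,145:235,::-1]),f(t["image"][170:260,270:360,::-1])]))
E
```

```text
clock: 15.7
position: [0.5179, -0.2096, 0.1279]
ee_rot: [-2.852, 0.17, 1.183]
force: [0.4, 0.7, -0.4]
width: 0.608
gripper_force: 30.7
pred [ 0.5313 -0.2112  0.1744] [318.  213.3] r 79.00626575631912
circle 317.3 214.1 78.0 [ 0.5295 -0.2098  0.1744]
joints [-0.    0.99  0.53  1.13 -0.19  1.88 -1.18] pos [ 0.5184 -0.2098  0.1289] F [ 0.2  0.6 -1.3] w 0.608
shift units now-axes [ 0.96 -0.08  1.08] after-turn axes [ 0.96 -0.08  1.08] turn units [-0.01 -0.01  0.04]
```

View pics/c4.png

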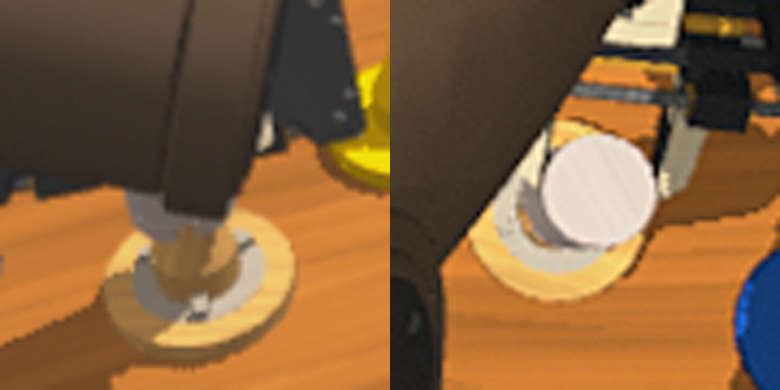

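The crops show the rim around the post with the tip inside, and the front lug unobstructed. I continue slowly, watching the force.

```bash
python3 -m handwheel '[[0.4,0,0.4,0,0,0],[0.4,0,0.4,0,0,0],[0.4,0,0.4,0,0,0],[0.2,0,0.2,0,0,0],[0,0,0,0,0,0]]' - 20
python3 -m handwheel '[[0.15,0,0.15,0,0,0],[0,0,0,0,0,0],[0,0,0,0,0,0]]'
python3 -c "
from off import *
goal([.5175,-.209,.069],173,45,True);closed();print(observe()['ft_torque'])"
```

```text
clock: 16.27
position: [0.5177, -0.2091, 0.0874]
ee_rot: [-2.851, 0.17, 1.183]
force: [-0.4, 1.3, -1.4]
width: 0.613
gripper_force: 21.2
clock: 16.52
position: [0.5186, -0.2098, 0.0852]
ee_rot: [-2.854, 0.171, 1.179]
force: [-0.5, 0.4, -1.5]
width: 0.612
gripper_force: 21.2
joints [-0.    1.03  0.52  1.15 -0.21  1.81 -1.19] pos [ 0.5186 -0.2098  0.0852] F [-0.5  0.4 -1.5] w 0.612
shift units now-axes [ 0.53 -0.03  0.62] after-turn axes [ 0.53 -0.03  0.62] turn units [-0.01 -0.02  0.04]
pred [ 0.5319 -0.2114  0.1317] [315.1 214. ] r 75.05984598190626
circle 314.8 214.1 73.7 [ 0.5318 -0.2108  0.1317]
[-0.18713849 -0.87383668 -0.01744647]
```

```bash
for i in 1 2 3 4; do python3 -m handwheel '[[0.1,0,0.1,0,0,0],[0,0,0,0,0,0],[0,0,0,0,0,0]]' | grep -E "pos|^force"; done
```

```text
position: [0.5186, -0.2097, 0.0823]
force: [-0.4, -0.3, -1.0]
position: [0.5185, -0.2096, 0.0793]
force: [-0.0, -0.6, -1.9]
position: [0.5183, -0.2097, 0.0771]
force: [-1.4, 1.0, 3.7]
position: [0.5188, -0.2097, 0.0734]
force: [0.5, -0.7, -1.5]
```

```bash
for i in 1 2 3; do python3 -m handwheel '[[0.08,0,0.08,0,0,0],[0,0,0,0,0,0],[0,0,0,0,0,0]]' | grep -E "pos|^force"; done
```

```text
position: [0.5185, -0.2098, 0.0718]
force: [0.9, -0.9, 4.0]
position: [0.5181, -0.2096, 0.0701]
force: [-2.2, 0.7, 8.4]
position: [0.5176, -0.2087, 0.0689]
force: [-4.2, 4.2, 12.7]
```

```bash
python3 -m handwheel '[[-0.05,0,-0.05,0,0,0],[0,0,0,0,0,0]]' | grep -E "pos|^force"
for i in 1 2 3 4; do python3 -m handwheel '[[0,-0.023,0,0.35,0,0.35],[0,0,0,0,0,0],[0,0,0,0,0,0]]' | grep -E "pos|^force"; done
python3 -c "
from off import *
goal([.5175,-.209,.069],173,45,True);closed();print(observe()['ft_torque'])"
```

```text
position: [0.5182, -0.2087, 0.0692]
force: [-1.8, 3.4, 7.2]
position: [0.5184, -0.2084, 0.0691]
force: [-1.9, 3.1, 7.8]
position: [0.5184, -0.208, 0.0691]
force: [-1.8, 2.6, 7.6]
position: [0.5184, -0.2076, 0.0691]
force: [-2.2, 2.0, 8.2]
position: [0.5187, -0.2077, 0.0688]
force: [-1.5, 2.0, 5.9]
joints [ 0.04  1.06  0.53  1.14 -0.29  1.82 -1.27] pos [ 0.5187 -0.2077  0.0688] F [-1.5  2.   5.9] w 0.6
shift units now-axes [-0.04  0.08  0.02] after-turn axes [-0.04  0.07  0.03] turn units [-1.42 -0.01 -1.34]
pred [ 0.5317 -0.2112  0.1152] [314.  214.5] r 73.64015367705669
circle 312.8 215.6 74.2 [ 0.5292 -0.2084  0.1152]
[0.19400354 0.60084795 0.107205  ]
```

```bash
for i in 1 2; do python3 -m handwheel '[[0.03,-0.023,0.03,0.35,0,0.35],[0,0,0,0,0,0],[0,0,0,0,0,0]]' | grep -E "pos|^force"; done
python3 - <<'E'
from off import *
s=get_image("scene");t=get_image("top")
f=lambda i:cv2.resize(i,(390,390),interpolation=cv2.INTER_CUBIC)
cv2.imwrite("pics/c5.png",np.hstack([f(s["image"][170:235,155:220,::-1]),f(t["image"][170:260,270:360,::-1])]))
E
```

```text
position: [0.5189, -0.2077, 0.0684]
force: [0.3, 0.6, 9.7]
position: [0.5195, -0.2074, 0.0679]
force: [1.1, -0.7, 11.6]
```

View pics/c5.png

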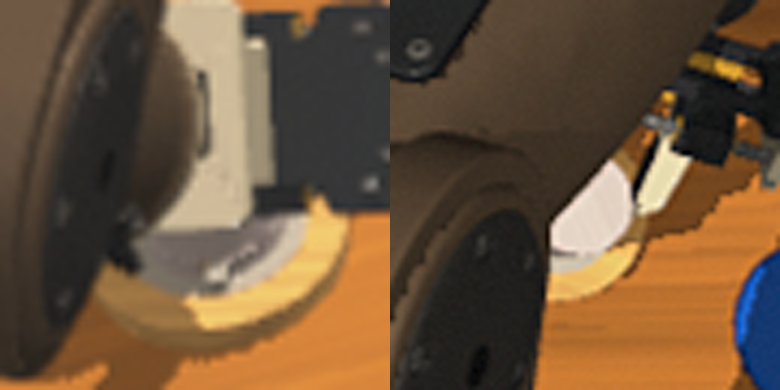

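```bash
python3 -m handwheel '[[-0.07,0,-0.07,0,0,0],[0,0,0,0,0,0]]' | grep -E "clock|pos|^force"
python3 -m handwheel '[[0,0,0,0,0,0],[0,0,0,0,0,0],[0,0,0,0,0,0],[0,0,0,0,0,0],[0,0,0,0,0,0],[0,0,0,0,0,0]]' 1 | grep -E "pos|^force|wid"
python3 -m handwheel '[[0,0,-0.5,0,0,0],[0,0,-0.8,0,0,0],[0,0,-0.9,0,0,0],[0,0,-0.9,0,0,0],[0,0,-0.9,0,0,0],[0,0,-0.9,0,0,0],[0,0,-0.9,0,0,0],[0,0,-0.9,0,0,0]]' | grep -E "clock|pos|^force"
python3 -c "
from off import *
goal([.5307,-.21,.2],161,0);
s=get_image('scene');save(s,'c6.png',(150,150,230,220),7)
for l in ('tumbler','mouth','home'):
  for r in place_of(l,'scene'): print(l,round(r['score'],2),np.round(np.array(r['point'])*[512,384],1))
for z in(.11,.118): print(z,proj(s,[.5307,-.21,z]), [((proj(s,[.5307+.029*np.cos(a),-.21+.029*np.sin(a),z])-[150,150])*7).round(0) for a in np.radians([158,-22])])
print('base', [((proj(s,[.5307+.029*np.cos(-.38),-.21+.029*np.sin(-.38),z])-[150,150])*7).round(0) for z in (.015,.023)])
"
```

```text
clock: 20.3
position: [0.5195, -0.2074, 0.0682]
force: [-0.2, -2.4, -0.6]
position: [0.5192, -0.2068, 0.0687]
force: [0.1, -0.2, -0.4]
width: 0.969
clock: 21.47
position: [0.5725, -0.2247, 0.1361]
force: [-0.0, -1.0, 0.0]
joints [ 0.24  1.03  0.18  0.87 -0.12  2.   -1.51] pos [ 0.5725 -0.2247  0.1361] F [-0. -1.  0.] w 1.003
shift units now-axes [-3.8  -0.05 -0.83] after-turn axes [ 2.22  0.01 -3.2 ] turn units [-16.43  -0.08 -41.77]
tumbler 0.71 [292.7 165.9]
mouth 0.62 [295.9 183.7]
mouth 0.58 [187.8 202.2]
home 0.7 [236.1 140.7]
0.11 [184.30344515 179.93685715] [array([253., 151.]), array([227., 271.])]
0.118 [183.71267339 177.423875  ] [array([249., 133.]), array([222., 254.])]
base [array([274., 464.]), array([270., 448.])]
```

View pics/c6.png

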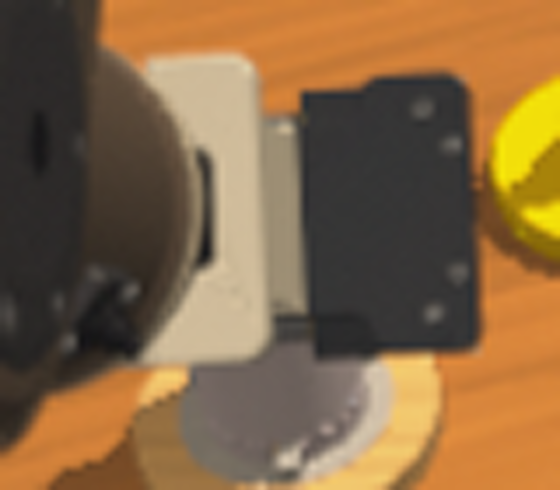

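```bash
python3 -m handwheel '[[-0.5,0,-0.5,0,0.94,0],[-0.5,0,-0.5,0,0.94,0],[-0.5,0,-0.6,0,0.94,0],[-0.4,0,-0.6,0,0.94,0],[-0.4,0,-0.6,0,0.94,0],[-0.4,0,-0.6,0,0.94,0],[0,0,-0.4,0,0.94,0],[0,0,0,0,0.94,0]]' | grep -E "clock|pos|^force"
python3 -m handwheel '[[0,0,0,0,0.94,0],[0,0,0,0,0.94,0],[0,0,0,0,0.94,0],[0,0,0,0,0.94,0],[-0.5,0,0,0,0,0],[-0.5,0,0,0,0,0],[0,0,0,0,0,0]]' | grep -E "clock|pos|^force"
python3 - <<'E'
from off import *
goal([.5307,-.21,.2],161.3,0,True)
s=get_image('scene');t=get_image('top')
f=lambda i:cv2.resize(i,(390,390),interpolation=cv2.INTER_CUBIC)
cv2.imwrite("pics/c7.png",np.hstack([f(s["image"][160:225,155:220,::-1]),f(t["image"][170:260,270:360,::-1])]))
for n in("scene","top"):
 for l in ('tumbler','mouth'):
  for r in place_of(l,n): print(n,l,round(r['score'],2),np.round(np.array(r['point'])*[512,384],1))
for z in(.11,.118): print(z,proj(s,[.531,-.2105,z]),[((proj(s,[.531+.029*np.cos(a),-.2105+.029*np.sin(a),z])-[155,160])*6).round(0) for a in np.radians([158,68,-22,-112])])
for z in(.015,.023): print('base',z, [((proj(s,[.531+.029*np.cos(a),-.2105+.029*np.sin(a),z])-[155,160])*6).round(0) for a in np.radians([30,-22,-70])])
E
```

```text
clock: 22.33
position: [0.5682, -0.2248, 0.2316]
force: [-0.0, 0.1, 0.0]
clock: 22.92
position: [0.5465, -0.2174, 0.2288]
force: [-0.4, -1.1, -0.6]
joints [ 0.17  0.33  0.16  1.67 -0.06  1.12 -1.55] pos [ 0.5465 -0.2174  0.2288] F [-0.4 -1.1 -0.6] w 1.002
shift units now-axes [-0.92 -0.09  1.41] after-turn axes [-0.87 -0.09  1.44] turn units [-0.03 -0.49 -0.01]
scene tumbler 0.92 [187.1 179.8]
scene tumbler 0.83 [293.4 166.3]
scene mouth 0.9 [189.1 204.2]
scene mouth 0.56 [296.4 186.1]
top tumbler 0.87 [314.3 216.1]
top tumbler 0.63 [195.1 230.1]
top tumbler 0.3 [313. 217.]
top mouth 0.82 [306.3 217.5]
top mouth 0.68 [199.3 206.2]
0.11 [184.12215628 180.07742608] [array([186.,  70.]), array([250., 119.]), array([163., 174.]), array([100., 121.])]
0.118 [183.52994517 177.56442154] [array([182.,  55.]), array([246., 104.]), array([159., 158.]), array([ 96., 106.])]
base 0.015 [array([263., 317.]), array([204., 338.]), array([155., 321.])]
base 0.023 [array([260., 304.]), array([200., 325.]), array([151., 308.])]
```

View pics/c7.png

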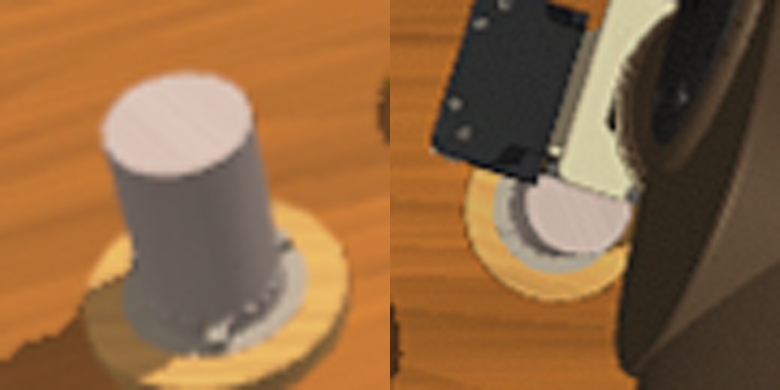

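The scene crop shows the tumbler upright on the post with the top-face ellipse spanning rows 72–176. That matches the prediction for z = 0.110 (70–174) and not for 0.118 (55–158), so it looks home. I confirm by touch, with the shut fingers lowered gently on the closed end.

```bash
python3 -m handwheel '[[-0.45,-0.05,0,0,-0.5,0],[-0.4,-0.05,0,0,0,0],[0,0,0.9,0,0,0],[0,0,0.9,0,0,0],[0,0,0.9,0,0,0],[0,0,0.9,0,0,0],[0,0,0.9,0,0,0],[0,0,0,0,0,0]]' 0 20| grep -E "pos|^force|width"
python3 -m handwheel '[[0,0,0.5,0,0,0],[0,0,0,0,0,0],[0,0,0,0,0,0],[0,0,0,0,0,0]]'| grep -E "pos|^force|width"
for i in 1 2 3 4 5 6 7 8; do python3 -m handwheel '[[0,0,0.1,0,0,0],[0,0,0,0,0,0],[0,0,0,0,0,0]]' | grep -E "clock|pos|^force"; done
```

```text
position: [0.5315, -0.209, 0.1355]
force: [-0.9, 1.0, -0.4]
width: 0.472
position: [0.5343, -0.21, 0.1297]
force: [0.2, 0.6, -0.0]
width: 0.178
clock: 24.47
position: [0.5339, -0.2098, 0.1272]
force: [0.8, -0.3, 0.9]
clock: 24.72
position: [0.5336, -0.2097, 0.1247]
force: [-0.7, -0.6, 1.0]
clock: 24.97
position: [0.5336, -0.2097, 0.1227]
force: [0.4, -0.6, 0.2]
clock: 25.22
position: [0.5337, -0.2097, 0.1207]
force: [-0.4, -0.3, -0.0]
clock: 25.47
position: [0.5337, -0.2097, 0.1187]
force: [0.1, 0.1, -0.0]
clock: 25.72
position: [0.5337, -0.2097, 0.1167]
force: [-0.3, 0.0, -1.1]
clock: 25.97
position: [0.5337, -0.2097, 0.1147]
force: [0.2, 0.1, -0.1]
clock: 26.22
position: [0.5337, -0.2097, 0.1127]
force: [-0.0, 0.0, 0.5]
```

Already below 0.118, so it is not on the lugs. I press lightly.

```bash
for i in 1 2 3 4 5; do python3 -m handwheel '[[0,0,0.07,0,0,0],[0,0,0,0,0,0],[0,0,0,0,0,0]]' | grep -E "pos|^force"; done
```

```text
position: [0.5338, -0.2097, 0.1114]
force: [1.0, -0.2, 0.1]
position: [0.5337, -0.2097, 0.11]
force: [-0.5, 0.0, 0.4]
position: [0.5337, -0.2097, 0.1086]
force: [-0.0, -0.1, 0.1]
position: [0.5337, -0.2097, 0.1071]
force: [-0.1, -0.9, -1.0]
position: [0.5337, -0.2097, 0.1058]
force: [-0.7, 0.5, 0.6]
```

```bash
python3 - <<'E'
from off import *
o=observe();print(o["width"],rot(o["ee_rot"]).round(3))
s=get_image('scene');f=lambda i:cv2.resize(i,(390,390),interpolation=cv2.INTER_CUBIC)
w=get_image("wrist")
cv2.imwrite("pics/c8.png",np.hstack([f(s["image"][150:225,150:225,::-1]),f(w["image"])]))
E
```

```text
0.0039199196381195294 [[ 0.947 -0.32   0.002]
 [-0.32  -0.947  0.002]
 [ 0.002 -0.002 -1.   ]]
```

View pics/c8.png

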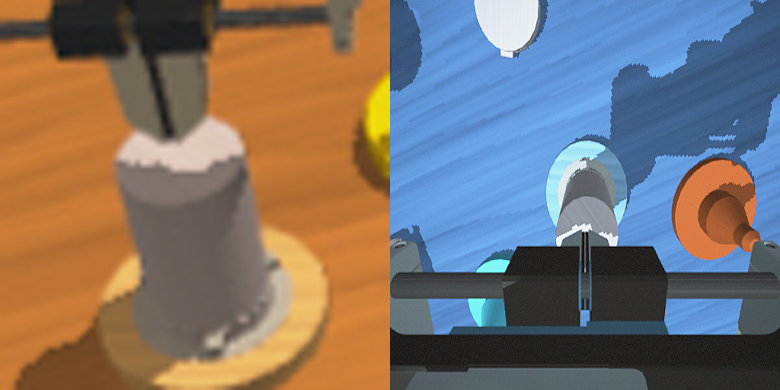

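The scene crop shows the shut fingertips just above the closed end at crop (170,140), with no contact force yet. I continue carefully.

```bash
for i in 1 2 3 4 5; do python3 -m handwheel '[[0,0,0.07,0,0,0],[0,0,0,0,0,0],[0,0,0,0,0,0]]' | grep -E "clock|pos|^force"; done
```

```text
clock: 27.82
position: [0.5337, -0.2097, 0.1044]
force: [-0.0, 0.3, 0.7]
clock: 28.07
position: [0.5337, -0.2097, 0.1029]
force: [0.2, -0.0, 0.4]
clock: 28.32
position: [0.5338, -0.2097, 0.1016]
force: [1.1, -0.3, 0.8]
clock: 28.57
position: [0.5337, -0.2097, 0.1002]
force: [0.2, -0.2, 0.1]
clock: 28.82
position: [0.5338, -0.2097, 0.0988]
force: [-0.5, 0.2, -0.2]
```

```bash
python3 - <<'E'
from off import *
o=observe();s=get_image('scene');t=get_image('top');w=get_image('wrist')
print(proj(s,[.5337,-.2097,.1058]),proj(s,o["position"]),proj(w,o["position"]))
f=lambda i:cv2.resize(i,(390,390),interpolation=cv2.INTER_CUBIC)
cv2.imwrite("pics/c9.png",np.hstack([f(s["image"][150:215,150:215,::-1]),f(w["image"][150:260,190:320,::-1])]))
E
```

```text
[185.03785189 182.03031437] [185.55077626 184.21443292] [254.84107996 225.16121378]
```

View pics/c9.png

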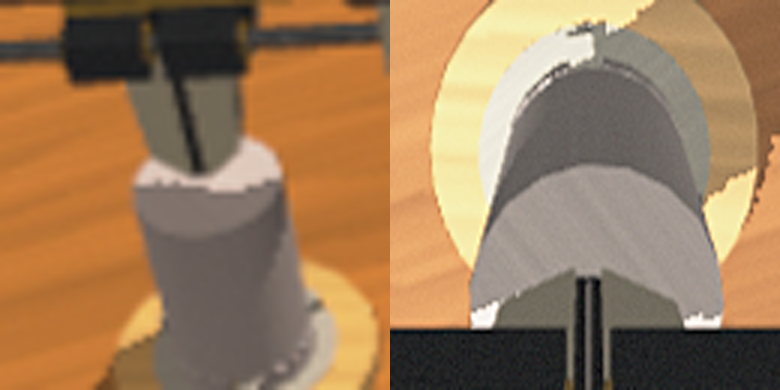

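```bash
python3 - <<'E'
from off import *
o=observe();w=get_image('wrist');s=get_image('scene');t=get_image('top')
for dz in(0,.005,.01,.016): print(dz,proj(w,o["position"]+[0,0,dz]).round(1),proj(s,o["position"]+[0,0,dz]).round(1))
C=rot(o["ee_rot"])
for sx in(-.0095,.0095):print("corner",sx,proj(w,o["position"]+C[:,0]*sx).round(1),proj(s,o["position"]+C[:,0]*sx).round(1))
# tumbler top edge in wrist view: front-most point of top circle for closed-end heights
for z in(.110,.118): print(z,[proj(w,[.531+.029*np.cos(a),-.2105+.029*np.sin(a),z]).round(1) for a in np.radians(np.arange(-110,80,30))])
for z in(.015,.023): print("rim",z,[proj(w,[.531+.029*np.cos(a),-.2105+.029*np.sin(a),z]).round(1) for a in np.radians([-40,-20,0])])
E
```

```text
0 [254.8 225.1] [185.5 184.2]
0.005 [254.8 228.1] [185.2 182.7]
0.01 [254.8 231.1] [184.8 181.1]
0.016 [254.7 235. ] [184.4 179.2]
corner -0.0095 [254.8 237.3] [185.9 181.4]
corner 0.0095 [254.8 212.6] [185.2 187.1]
0.11 [array([300.2, 236.2]), array([295.9, 216. ]), array([280.6, 200.4]), array([258.4, 194.1]), array([235.8, 199.3]), array([219.6, 214.2]), array([214.1, 234.2])]
0.118 [array([302. , 241.6]), array([297.5, 220.7]), array([281.6, 204.5]), array([258.4, 198. ]), array([234.9, 203.4]), array([218. , 218.9]), array([212.3, 239.6])]
rim 0.015 [array([267.9, 166.5]), array([257.7, 164.5]), array([247.4, 166. ])]
rim 0.023 [array([268.3, 168.3]), array([257.7, 166.2]), array([247.1, 167.8])]
```

The crops show the fingertips still just above the closed end, so when shut they reach less far than the TCP and the press is inconclusive. A decisive test is to grip the tumbler from above and twist. It is locked if home, and turns freely if it sits on the lugs.

```bash
python3 -m handwheel '[[0,0,-0.8,0,0,0],[0,0,-0.8,0,0,0],[-0.12,0.08,-0.6,0,0,0],[0,0,0,0,0,0],[0,0,0,0,0,0],[0,0,0,0,0,0],[0,0,0,0,0,0],[0,0,0,0,0,0]]' 1 | grep -E "clock|pos|^force|wid"
python3 -m handwheel '[[0,0,0.7,0,0,0],[0,0,0.8,0,0,0],[0,0,0.8,0,0,0],[0,0,0.8,0,0,0],[0,0,0.4,0,0,0],[0,0,0,0,0,0],[0,0,0,0,0,0]]' | grep -E "clock|pos|^force|wid"
python3 -m handwheel '[[0,0,0,0,0,0],[0,0,0,0,0,0],[0,0,0,0,0,0],[0,0,0,0,0,0],[0,0,0,0,0,0],[0,0,0,0,0,0],[0,0,0,0,0,0]]' 0.4 15
python3 -c "
from cell import *;o=observe();print(o['ft_torque'],o['joints'])"
```

```text
clock: 29.78
position: [0.5305, -0.2103, 0.142]
force: [-0.5, 0.2, 0.7]
width: 0.536
clock: 30.37
position: [0.5309, -0.2104, 0.0726]
force: [-0.1, -0.4, 0.9]
width: 0.988
clock: 30.95
position: [0.5312, -0.2106, 0.0731]
ee_rot: [-3.098, 0.509, -0.004]
force: [0.3, 0.1, 2.2]
width: 0.628
gripper_force: 15.0
[-0.02617614  0.26861906 -0.01997242] [ 0.19151067  0.48214796  0.13006621  1.85861702 -0.08667978  0.80373269
 -1.52957133]
```

```bash
for i in 1 2 3 4; do python3 -m handwheel '[[0,0,0,0,0,0.5],[0,0,0,0,0,0],[0,0,0,0,0,0]]' >/dev/null; python3 -c "
from cell import *
from scipy.spatial.transform import Rotation as R
o=observe();x=R.from_rotvec(o['ee_rot']).as_matrix()[:,0];import numpy as np;print(np.degrees(np.arctan2(x[1],x[0])).round(2),np.round(o['force'],1),np.round(o['ft_torque'],2),np.round(o['position'],4))"; done
```

```text
-20.6 [-0.4 -1.6  2.6] [-0.33  0.15  0.35] [ 0.5314 -0.2107  0.0731]
-22.57 [ 0.3 -2.8  3.5] [-0.53  0.03  0.41] [ 0.5315 -0.2108  0.0731]
-24.57 [ 0.6 -1.8  3.8] [-0.64  0.08  0.4 ] [ 0.5314 -0.2107  0.0731]
-26.57 [ 0.2 -3.   4.2] [-0.73  0.17  0.38] [ 0.5313 -0.2107  0.073 ]
```

```bash
for i in 1 2 3 4 5 6; do python3 -m handwheel '[[0,0,0,0,0,-0.75],[0,0,0,0,0,0],[0,0,0,0,0,0]]' >/dev/null; python3 -c "
from cell import *
from scipy.spatial.transform import Rotation as R
o=observe();x=R.from_rotvec(o['ee_rot']).as_matrix()[:,0];import numpy as np;print(np.degrees(np.arctan2(x[1],x[0])).round(2),np.round(o['force'],1),np.round(o['ft_torque'],2),np.round(o['position'],4))"; done
```

```text
-23.69 [-0.3 -1.1  5.1] [-0.17  0.09  0.09] [ 0.5313 -0.2103  0.073 ]
-20.73 [ 0.2 -1.8  5.6] [-0.32  0.12 -0.02] [ 0.5312 -0.2105  0.073 ]
-17.78 [-0.4 -1.4  5.4] [-0.3   0.31 -0.42] [ 0.5308 -0.2104  0.0729]
-14.8 [-0.1 -1.1  3.8] [-0.13  0.42 -0.41] [ 0.5307 -0.2103  0.0727]
-11.81 [-0.8 -0.2  0.8] [-0.04  0.37 -0.55] [ 0.5307 -0.2102  0.0726]
-8.8 [-0.1  0.4 -0.5] [-0.01  0.2  -0.46] [ 0.5308 -0.2102  0.0725]
```

It turns freely for about 6° and locks in both directions, so the notches are over the lugs. I centre it, push down lightly while gripped, release and retreat.

```bash
python3 -m handwheel '[[0,0,0.1,0,0,0.8],[0,0,0.1,0,0,0],[0,0,0,0,0,0]]' | grep -E "pos|^force"
python3 -m handwheel '[[0,0,-0.1,0,0,0],[0,0,0,0,0,0]]' | grep -E "pos|^force"
python3 -m handwheel '[[0,0,0,0,0,0],[0,0,0,0,0,0],[0,0,0,0,0,0],[0,0,0,0,0,0],[0,0,0,0,0,0],[0,0,0,0,0,0],[0,0,0,0,0,0]]' 1| grep -E "pos|^force|wid"
python3 -m handwheel '[[0,0,-0.5,0,0,0],[0,0,-0.8,0,0,0],[0,0,-0.9,0,0,0],[0,0,-0.9,0,0,0],[0,0,-0.9,0,0,0],[0,0,-0.9,0,0,0],[0,0,-0.9,0,0,0],[0,0,-0.9,0,0,0]]' | grep -E "clock|pos|^force"
python3 -m handwheel '[[0.8,0,-0.5,0,0,0],[0.8,0,-0.5,0,0,0],[0.8,0,0,0,0,0],[0.8,0,0,0,0,0],[0,0,0,0,0,0],[0,0,0,0,0,0]]' | grep -E "clock|pos|^force"
python3 - <<'E'
from off import *
s=get_image('scene');t=get_image('top')
for n,l in(("scene","tumbler"),("scene","bowl"),("scene","compact"),("scene","rack"),("top","bowl"),("top","compact"),("top","rack")):
  for r in find_in(l,n)[:2]: print(n,l,round(r['score'],2),np.round(np.array(r['rect'])*[512,384,512,384]))
f=lambda i:cv2.resize(i,(390,390),interpolation=cv2.INTER_CUBIC)
cv2.imwrite("pics/c10.png",f(s["image"][160:225,155:220,::-1]))
# top face: bright pale pixels in scene -> centroid vs predictions
h=cv2.cvtColor(s["image"],cv2.COLOR_RGB2HSV)[155:200,160:215];m=((h[...,1]<60)&(h[...,2]>150)).astype(np.uint8)
n,lb,st,ce=cv2.connectedComponentsWithStats(m);k=1+st[1:,4].argmax();print("face bbox",st[k],ce[k]+[160,155])
for z in(.11,.118):print(z,proj(s,[.531,-.2105,z]))
E
```

```text
position: [0.5322, -0.2106, 0.0703]
force: [-2.4, 1.0, 14.6]
position: [0.5311, -0.2102, 0.071]
force: [1.0, 0.1, -1.9]
position: [0.5311, -0.2105, 0.0708]
force: [0.0, -0.1, 0.5]
width: 0.997
clock: 35.12
position: [0.5306, -0.2106, 0.2066]
force: [0.1, 0.3, -0.7]
clock: 35.62
position: [0.5934, -0.2238, 0.2252]
force: [-0.8, 0.3, 0.2]
scene tumbler 0.84 [189. 194.  30.  40.]
scene tumbler 0.66 [296. 177.  24.  24.]
scene bowl 0.94 [304. 242.  40.  37.]
scene compact 0.65 [227. 264.  32.  33.]
scene rack 0.56 [227. 264.  30.  33.]
scene rack 0.55 [391. 211.  78.  55.]
top bowl 0.55 [226. 138.  36.  29.]
top bowl 0.37 [141. 141.  75.  34.]
top compact 0.78 [291. 147.  28.  24.]
top rack 0.58 [142. 141.  70.  39.]
face bbox [ 13  18  24  16 314] [184.27070064 180.58280255]
0.11 [184.12215628 180.07742608]
0.118 [183.52994517 177.56442154]
```

The top face is at (184.3,180.6), against (184.1,180.1) predicted for home. The bystanders have not moved and the tumbler is released.

```bash
python3 -c "
from cell import *
print(sign_off())"
```

```text
the job is handed in; nothing more can be done
None
```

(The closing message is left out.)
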